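# Pair the fired cups with their saucers

### The job

The glaze firing has been unpacked: four small handled cups, each in a different glaze, stand on the pale kiln shelf, and their four saucers lie on the wooden ware board. Set every cup down gently and upright, without dropping it, in the middle of the saucer of its own glaze colour, and leave it standing there. Leave the saucers, the blue bud vase and the green ring dish where they are.

Things in the scene. Friction and masses are not known exactly. Their poses are not given: they have to be found in the camera images.
- cup_blue: small stoneware coffee cup, cobalt blue glaze, open at the top, 0.10 to 0.18 kg, starts upright on the pale kiln shelf (a 15 mm thick slab 280 x 380 mm). 60 mm high; body 58 mm in outer diameter from 18 mm up to the rim, wall 3.5 mm, narrowing below that to a flat foot of 42 mm diameter. One loop handle on its +y side reaches 51 mm from the axis, between 19 and 53 mm up; it can be gripped across the body along its x axis. Origin: centre of the foot's underside, z up.
- cup_green: small stoneware coffee cup, leaf green glaze, open at the top, 0.10 to 0.18 kg, starts upright on the pale kiln shelf (a 15 mm thick slab 280 x 380 mm). 60 mm high; body 58 mm in outer diameter from 18 mm up to the rim, wall 3.5 mm, narrowing below that to a flat foot of 42 mm diameter. One loop handle on its +y side reaches 51 mm from the axis, between 19 and 53 mm up; it can be gripped across the body along its x axis. Origin: centre of the foot's underside, z up.
- cup_yellow: small stoneware coffee cup, honey yellow glaze, open at the top, 0.10 to 0.18 kg, starts upright on the pale kiln shelf (a 15 mm thick slab 280 x 380 mm). 60 mm high; body 58 mm in outer diameter from 18 mm up to the rim, wall 3.5 mm, narrowing below that to a flat foot of 42 mm diameter. One loop handle on its +y side reaches 51 mm from the axis, between 19 and 53 mm up; it can be gripped across the body along its x axis. Origin: centre of the foot's underside, z up.
- cup_red: small stoneware coffee cup, dark red glaze, open at the top, 0.10 to 0.18 kg, starts upright on the pale kiln shelf (a 15 mm thick slab 280 x 380 mm). 60 mm high; body 58 mm in outer diameter from 18 mm up to the rim, wall 3.5 mm, narrowing below that to a flat foot of 42 mm diameter. One loop handle on its +y side reaches 51 mm from the axis, between 19 and 53 mm up; it can be gripped across the body along its x axis. Origin: centre of the foot's underside, z up.
- saucer_blue: loose round saucer, cobalt blue glaze, about 0.17 kg, on the brown wooden ware board (18 mm thick, 280 x 380 mm). 106 mm in diameter, 17 mm high at the rim; in its middle a flat round well of 60 mm diameter with its floor 6 mm above the underside, from which the dish slopes up to the rim. Origin: centre of the underside, z up.
- saucer_green: loose round saucer, leaf green glaze, about 0.17 kg, on the brown wooden ware board (18 mm thick, 280 x 380 mm). 106 mm in diameter, 17 mm high at the rim; in its middle a flat round well of 60 mm diameter with its floor 6 mm above the underside, from which the dish slopes up to the rim. Origin: centre of the underside, z up.
- saucer_yellow: loose round saucer, honey yellow glaze, about 0.17 kg, on the brown wooden ware board (18 mm thick, 280 x 380 mm). 106 mm in diameter, 17 mm high at the rim; in its middle a flat round well of 60 mm diameter with its floor 6 mm above the underside, from which the dish slopes up to the rim. Origin: centre of the underside, z up.
- saucer_red: loose round saucer, dark red glaze, about 0.17 kg, on the brown wooden ware board (18 mm thick, 280 x 380 mm). 106 mm in diameter, 17 mm high at the rim; in its middle a flat round well of 60 mm diameter with its floor 6 mm above the underside, from which the dish slopes up to the rim. Origin: centre of the underside, z up.
- vase_blue: bud vase in the same cobalt blue glaze, standing among the cups on the kiln shelf: no handle, round belly 52 mm across, narrow neck, 76 mm high. Not a cup: it stays. Origin: centre of the underside, z up.
- ring_dish_green: ring dish in the same leaf green glaze, among the saucers on the ware board: 78 mm across, 13 mm high rim, with a pointed cone 44 mm high in its middle. Not a saucer: it stays. Origin: centre of the underside, z up.

How it is judged:
At the end, for the whole second after the job is handed in: Each of the four cups stands upright (within 7 degrees) at rest in the well of the saucer of its own glaze, centred within 12 mm; every saucer, the blue bud vase and the green ring dish are upright, at rest and within 30 mm of where they began (horizontal distance between cup_blue and saucer_blue below 0.012 m and z of cup_blue in the frame of saucer_blue between 0.002 and 0.011 m and angle between each of cup_blue, saucer_blue, cup_green, saucer_green, cup_yellow, saucer_yellow, cup_red, saucer_red, vase_blue, ring_dish_green's own z axis and vertical below 0.12 rad and linear speed of each of cup_blue, saucer_blue, cup_green, saucer_green, cup_yellow, saucer_yellow, cup_red, saucer_red, vase_blue, ring_dish_green below 0.01 m/s and angular speed of each of cup_blue, cup_green, cup_yellow, cup_red below 0.1 rad/s and distance of each of saucer_blue, saucer_green, saucer_yellow, saucer_red, vase_blue, ring_dish_green from where it was at the start of the episode below 0.03 m and horizontal distance between cup_green and saucer_green below 0.012 m and z of cup_green in the frame of saucer_green between 0.002 and 0.011 m and horizontal distance between cup_yellow and saucer_yellow below 0.012 m and z of cup_yellow in the frame of saucer_yellow between 0.002 and 0.011 m and horizontal distance between cup_red and saucer_red below 0.012 m and z of cup_red in the frame of saucer_red between 0.002 and 0.011 m); the robot touches nothing.
It fails at once if the blue bud vase pushed more than 30 mm or knocked over (distance of vase_blue from where it was at the start of the episode above 0.03 m or angle between vase_blue's own z axis and vertical above 0.5 rad).
It fails at once if the green ring dish pushed more than 30 mm or knocked over (distance of ring_dish_green from where it was at the start of the episode above 0.03 m or angle between ring_dish_green's own z axis and vertical above 0.5 rad).
It fails at once if a cup banged or pressed hard onto a saucer (over 40 N between them) (contact force between any of cup_blue, cup_green, cup_yellow, cup_red and saucer_blue above 40 N or contact force between any of cup_blue, cup_green, cup_yellow, cup_red and saucer_green above 40 N or contact force between any of cup_blue, cup_green, cup_yellow, cup_red and saucer_yellow above 40 N or contact force between any of cup_blue, cup_green, cup_yellow, cup_red and saucer_red above 40 N).
It fails at once if a cup dropped onto its saucer from more than about 15 mm (falling faster than 0.5 m/s just above it) ((horizontal distance between cup_blue and saucer_blue below 0.045 m and z of cup_blue in the frame of saucer_blue below 0.035 m and linear speed of cup_blue above 0.5 m/s) or (horizontal distance between cup_green and saucer_green below 0.045 m and z of cup_green in the frame of saucer_green below 0.035 m and linear speed of cup_green above 0.5 m/s) or (horizontal distance between cup_yellow and saucer_yellow below 0.045 m and z of cup_yellow in the frame of saucer_yellow below 0.035 m and linear speed of cup_yellow above 0.5 m/s) or (horizontal distance between cup_red and saucer_red below 0.045 m and z of cup_red in the frame of saucer_red below 0.035 m and linear speed of cup_red above 0.5 m/s)).
It also fails if it takes over 120 s, if anything falls off the work surface, if the arm or the gripper's body presses on something with over 40 N, if the wrist force passes 120 N, or if a joint passes its speed limit or range.

### The arm

A 7-joint arm with a two-finger parallel gripper is mounted at the origin on the work surface. World frame = base frame: x ahead of the robot, y to its left, z up, the work surface at z = 0. Lengths are in m, angles in rad, forces in N, time in s.
With the tool pointing down it reaches from about 0.35 to 0.9 m from the base axis. Payload 8.1 kg.
Tool frame: the origin (TCP) lies midway between the tips of the shut fingers; the grasp point (between the pads) lies 19 mm behind it (tcp_to_grasp is the distance from the TCP to the grasp point, in m); z points along the fingers, y is the direction in which the jaws open and shut (so a half turn about z gives the same grasp; the last joint's range is limited). The gripper opens to 92 mm and grips with 3 to 60 N. Pads are 19 mm wide; open, the fingers measure 130 mm over their backs; the gripper's body (75 mm by 190 mm) begins 47 mm behind the grasp point.
Start: joints at [-1.425, 0.434, 0.025, 1.573, -0.012, 1.134, -0.075], TCP at [0.154, 0.606, 0.227] pointing down, gripper open.
Joint ranges: [-2.62, 2.62], [-0.44, 2.09], [-1.27, 1.32], [0.08, 2.57], [-1.32, 4.46], [0.12, 2], [-2.74, 2.74]. Speed limits (rad/s): [2.22, 2.22, 3.01, 3.01, 3.14, 3.14, 3.14].

### API

Orientations are given as a rotation vector (axis times angle).
In Python, from plant import * gives the robot as it stands.
- The arm moves only by the tool servo_tool, never from a script. Its arguments are lists of equal length, an entry for each row: "dp": the shift along the world's x, y, z in m, a list of three; "angular": the turn, a rotation vector about the world's x, y, z in degrees, a list of three. In form: {"dp": [[tx, ty, tz], ...], "angular": [[ax, ay, az], ...]}. A call has exactly 10 rows; each row is the pose to reach, as a shift and turn from the pose commanded when the call began; what a row does not reach only later rows make up. A row lasts 1/12 s, in which the tool goes at most 41.7 mm and 7.16 degrees, less where a joint would pass 70% of its speed; a pose out of reach is approached as far as the arm can. A call with a gripper value outside its range is refused whole. "claw" is the opening, from -1 (shut) to 1 (fully open), set as the call begins (left out, the last holds). The fingers move at their own pace and stop on an object; the grip force is fixed at half the most. Time passes only in rows, so rows that repeat a pose let the fingers close, or fill a call up. It gives the time, the measured TCP pose, the force and the opening at its end, in the units of the state.
- get_obs(): the state, without advancing time (a new reading comes with each control period).
- grab_frame(name): name is "side" or "top" or "wrist"; returns the picture (400x640x3 uint8, red, green, blue); there is no depth.
- calibration(name): a dict with "fx", "fy", "cx", "cy" (pixels), "k1" (the pictures are not rectified: a ray, as slopes to the right and down, at radius r is drawn at 1 + k1 r^2 times it, then the intrinsics apply), "view" (4x4, takes a point from world to camera coordinates). Camera axes: x right, y down, z forward; pixel columns grow to the right and rows downward; lengths in m; the calibration is good to about 2 mm. A picture is of the moment at which its call begins: read the wrist's pose just before it. calibration takes no time and is no camera call; for the wrist camera it gives the pose at the moment of the call.
- hand_in(): hands the job in, once; it reports no verdict.
Trained networks look in the newest picture that a camera, given by its name, has taken for a name from the list of things; names that differ only in an ending like _2 or _b are one class to them, and where a whole thing is asked for, a point or a joint stands for the part that bears it (a point fixed in the world has none). Each returns a list of dicts, best first, with "confidence" (0 to 1); they miss things now and then, are a little off and sometimes report something else, mostly with a low value. They report only what shows in the picture. A call takes as long as a camera call.
- outline_of(camera, query): "pixels" (400x640 bool, what is visible of it).
- spot_point(camera, query): "point" ([x, y, z] in m, in world coordinates, good to about 4 mm: a listed point, or the origin of a listed thing).
The state is a dict: "t": time; "qpos": joint angles; "dq": joint speeds; "joint_efforts": joint torques, N m; "tcp_pos": TCP position; "orientation": TCP orientation; "wrist_force": force on the tool from outside, world axes, zero at the start; "torque": the same for the moment, N m; "width": finger opening in m.
Only numpy, scipy, OpenCV 4.12 (cv2) and the standard library are available. Lean on these libraries where they do the work, as an engineer would, in place of code of your own. Each camera call takes 0.05 s, during which the arm holds its last target. There are 200 camera calls.

## Working session

There is one attempt and no reset: what is moved stays moved. The work goes in short steps, Python scripts to look and compute and a tool call to move; the robot and the scene stay as the last step left them, time stands still between calls to the robot, and variables do not carry over. Pictures are saved under pics/ and viewed, about 12 in all and at most 16, crops included, and the job is handed in when it is done.

Besides the shell and the picture viewer there is one more tool, called after "Call:" in YAML: its name, and indented under it one key for each argument. servo_tool: Moves the arm, as the interface text tells. Its arguments: {"type":"object","properties":{"dp":{"type":"array","items":{"type":"array","items":{"type":"number"}}},"angular":{"type":"array","items":{"type":"array","items":{"type":"number"}}},"claw":{"type":"number"}},"required":["dp","angular"]}

```bash
mkdir -p pics; python3 - <<'E'
from plant import *
import cv2,numpy as np
for c in("top","side"):
    cv2.imwrite(f"pics/{c}0.png",grab_frame(c)[:,:,::-1])
    for n in ["cup_blue","cup_green","cup_yellow","cup_red","saucer_blue","saucer_green","saucer_yellow","saucer_red","vase_blue","ring_dish_green"]:
        r=spot_point(c,n); print(c,n,[(np.round(d["point"],3).tolist(),round(d["confidence"],2)) for d in r[:3]])
o=get_obs();print(o)
for c in("top","side"):print(calibration(c))
E
```

```text
top cup_blue [([0.552, -0.088, 0.018], 0.59), ([0.557, 0.207, 0.018], 0.39)]
top cup_green [([0.433, -0.095, 0.015], 0.9), ([0.443, 0.088, 0.019], 0.22)]
top cup_yellow [([0.436, -0.208, 0.014], 0.84)]
top cup_red [([0.436, -0.21, 0.015], 0.66)]
top saucer_blue [([0.561, 0.084, 0.015], 0.73)]
top saucer_green [([0.443, 0.089, 0.017], 0.81), ([0.436, -0.209, 0.013], 0.37)]
top saucer_yellow []
top saucer_red [([0.439, 0.212, 0.016], 0.66), ([0.562, 0.081, 0.016], 0.46)]
top vase_blue [([0.567, -0.335, 0.014], 0.95)]
top ring_dish_green [([0.561, 0.206, 0.019], 0.89), ([0.438, -0.209, 0.012], 0.74)]
side cup_blue [([0.559, -0.091, 0.016], 0.76)]
side cup_green [([0.432, -0.096, 0.017], 0.71)]
side cup_yellow [([0.436, -0.209, 0.016], 0.97), ([0.438, 0.329, 0.016], 0.38)]
side cup_red [([0.564, -0.221, 0.011], 0.75)]
side saucer_blue [([0.556, 0.087, 0.022], 0.97)]
side saucer_green [([0.445, 0.088, 0.015], 0.96)]
side saucer_yellow [([0.437, 0.329, 0.015], 0.89)]
side saucer_red [([0.436, 0.211, 0.012], 0.6)]
side vase_blue [([0.568, -0.33, 0.016], 0.65)]
side ring_dish_green [([0.559,
[... 787 characters left out ...]
8935833, 'cy': 198.2478484821765, 'k1': -0.034689365415985815, 'view': array([[ 0.01411714, -0.99947301,  0.02923019, -0.0199621 ],
       [-0.98569297, -0.01882105, -0.16749668,  0.51751461],
       [ 0.16795856, -0.02644742, -0.98543922,  0.97164517],
       [ 0.        ,  0.        ,  0.        ,  1.        ]])}
{'fx': 395.3296036194294, 'fy': 395.3296036194294, 'cx': 320.7197811013568, 'cy': 197.03950780170968, 'k1': -0.09972946126806186, 'view': array([[ 0.82464893, -0.56513106,  0.02410458, -0.43278504],
       [-0.27904809, -0.44352011, -0.85171713,  0.16576738],
       [ 0.49202268,  0.69564128, -0.52344713,  0.66648415],
       [ 0.        ,  0.        ,  0.        ,  1.        ]])}
```

View pics/top0.png

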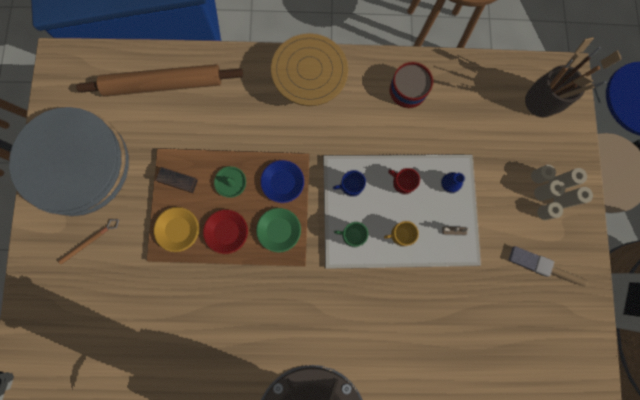

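View pics/side0.png

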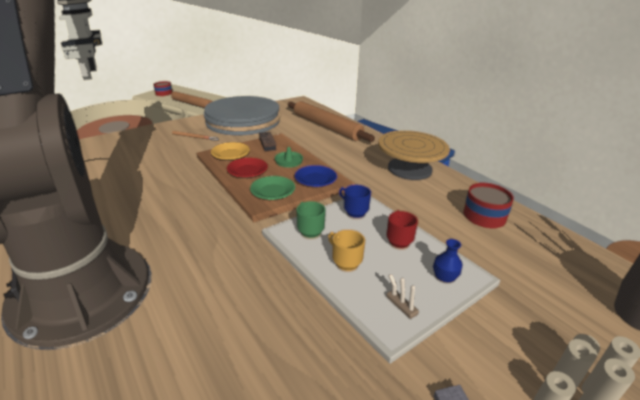

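The top view shows the cups, with handles to the left, at blue (352,183), red (406,180), green (354,234) and yellow (405,233). The saucers are at blue (282,181), green (279,229), red (225,231) and yellow (176,229). The vase is at (453,181) and the ring dish at (229,181). The side view confirms this layout. Next I'll fit silhouettes to get precise poses.

```bash
cat > h.py <<'E'
from plant import *
import cv2,numpy as np
from scipy.optimize import minimize
def proj(c,P):
    V=c["view"];q=P@V[:3,:3].T+V[:3,3];s=q[:,:2]/q[:,2:];s=s*(1+c["k1"]*(s**2).sum(1,keepdims=True))
    return s*[c["fx"],c["fy"]]+[c["cx"],c["cy"]]
a=np.linspace(0,2*np.pi,60,endpoint=False)
ring=lambda r,z:np.c_[r*np.cos(a),r*np.sin(a),0*a+z]
CUP=[np.vstack([ring(.021,0),ring(.029,.018),ring(.029,.06)]),
 np.array([[x,y,z] for x in(-.004,.004) for y,z in((.02,.022),(.044,.019),(.051,.03),(.051,.045),(.044,.053),(.02,.05))])]
SAU=[np.vstack([ring(.032,0),ring(.053,.017)])]
def sil(c,parts,p,z0):
    m=np.zeros((1600,2560),np.uint8);R=np.array([[np.cos(p[2]),-np.sin(p[2]),0],[np.sin(p[2]),np.cos(p[2]),0],[0,0,1]])
    for P in parts:
        u=proj(c,P@R.T+[p[0],p[1],z0]);h=cv2.convexHull((u*4+1.5).astype(np.float32)).astype(np.int32);cv2.fillConvexPoly(m,h,1)
    return cv2.resize(m.astype(np.float32),(640,400),interpolation=cv2.INTER_AREA)
def fit(cms,parts,p0,z0,yaw=True):
    def cost(p):
        p=[p[0],p[1],p[2] if yaw else 0];k=0
        for c,m in cms:
            s=sil(c,parts,p,z0);k+=1-np.minimum(s,m).sum()/np.maximum(s,m).sum()
        return k/len(cms)
    b=None
    for y in ([-.6,0,.6] if yaw else [0]):
        s=np.array([p0[0],p0[1],y]);r=minimize(cost,s,method="Nelder-Mead",options=dict(initial_simplex=[s,s+[.006,0,0],s+[0,.006,0],s+[0,0,.3]],xatol=2e-4,fatol=1e-4,maxiter=150))
        if b is None or r.fun<b.fun:b=r
    return b
def mask(cam,name,p0):
    c=calibration(cam);u=proj(c,np.array([[p0[0],p0[1],.04]]))[0]
    for d in outline_of(cam,name):
        ys,xs=np.nonzero(d["pixels"])
        if len(xs) and np.hypot(xs.mean()-u[0],ys.mean()-u[1])<18:return c,d["pixels"].astype(np.float32)
E
cat > f.py <<'E'
from h import *
P=dict(cup_blue=(.557,-.09),cup_green=(.433,-.095),cup_yellow=(.436,-.209),cup_red=(.562,-.215),saucer_blue=(.559,.085),saucer_green=(.444,.088),saucer_yellow=(.437,.329),saucer_red=(.437,.212))
for n,p in P.items():
    cup=n[0]=="c";cm=[mask(c,n,p) for c in("top","side")]
    for tag,k in(("top",cm[:1]),("side",cm[1:]),("both",cm)):
        k=[x for x in k if x]
        if not k:print(n,tag,"none");continue
        r=fit(k,CUP if cup else SAU,p,.015 if cup else .018,cup);print(n,tag,np.round(r.x,4),round(r.fun,3))
E
python3 - <<'E'
import sys;sys.path.insert(0,'.')
from h import *
grab_frame("top");grab_frame("side")
exec(open('f.py').read())
E
```

```text
cup_blue top [ 0.5536 -0.0874  0.2658] 0.068
cup_blue side none
cup_blue both [ 0.5536 -0.0874  0.2658] 0.068
cup_green top [ 0.4311 -0.0925 -0.0903] 0.059
cup_green side [ 0.4339 -0.0952 -0.7119] 0.07
cup_green both [ 0.4326 -0.0942 -0.0567] 0.094
cup_yellow top [ 0.4358 -0.2099  0.2108] 0.115
cup_yellow side [ 0.4389 -0.2097  0.0571] 0.069
cup_yellow both [ 0.4369 -0.2111  0.1481] 0.112
cup_red top [ 0.5609 -0.2151 -0.5601] 0.084
cup_red side [ 0.566  -0.2171 -0.5354] 0.03
cup_red both [ 0.5633 -0.2177 -0.4952] 0.11
saucer_blue top [0.5592 0.0825 0.0836] 0.042
saucer_blue side [0.5611 0.0761 0.1131] 0.084
saucer_blue both [ 0.5604  0.081  -0.059 ] 0.092
saucer_green top [0.4414 0.088  0.0518] 0.025
saucer_green side [0.4424 0.0827 0.1086] 0.061
saucer_green both [0.4412 0.0868 0.1448] 0.071
saucer_yellow top [0.4393 0.3313 0.0718] 0.058
saucer_yellow side [ 0.441   0.3254 -0.0403] 0.067
saucer_yellow both [0.4404 0.3294 0.0687] 0.085
saucer_red top [ 0.4346  0.2147 -0.0557] 0.033
saucer_red side [ 0.4395  0.21   -0.2781] 0.095
saucer_red both [ 0.4364  0.2128 -0.0112] 0.095
```

Call:
servo_tool:
  dp:
    - [0.2, -0.347, -0.03]
    - [0.2, -0.347, -0.03]
    - [0.2, -0.347, -0.03]
    - [0.2, -0.347, -0.03]
    - [0.2, -0.347, -0.03]
    - [0.2, -0.347, -0.03]
    - [0.2, -0.347, -0.03]
    - [0.2, -0.347, -0.03]
    - [0.2, -0.347, -0.03]
    - [0.2, -0.347, -0.03]
  angular:
    - [0, 0, -7]
    - [0, 0, -14]
    - [0, 0, -21]
    - [0, 0, -28]
    - [0, 0, -35]
    - [0, 0, -42]
    - [0, 0, -49]
    - [0, 0, -56]
    - [0, 0, -60]
    - [0, 0, -60]
  claw: 1

```text
t: 2.83
tcp_pos: [0.3554, 0.255, 0.1968]
orientation: [1.906, 2.497, 0.0]
wrist_force: [0.2, 0.2, -1.1]
width: 0.0916
```

Call:
servo_tool:
  dp:
    - [0.2, -0.347, 0]
    - [0.2, -0.347, 0]
    - [0.2, -0.347, 0]
    - [0.2, -0.347, 0]
    - [0.2, -0.347, 0]
    - [0.2, -0.347, 0]
    - [0.2, -0.347, 0]
    - [0.2, -0.347, 0]
    - [0.2, -0.347, 0]
    - [0.2, -0.347, 0]
  angular:
    - [0, 0, 0]
    - [0, 0, 0]
    - [0, 0, 0]
    - [0, 0, 0]
    - [0, 0, 0]
    - [0, 0, 0]
    - [0, 0, 0]
    - [0, 0, 0]
    - [0, 0, 0]
    - [0, 0, 0]

```text
t: 3.67
tcp_pos: [0.5554, -0.0928, 0.1971]
orientation: [1.898, 2.5, -0.001]
wrist_force: [-0.6, -0.5, 0.3]
width: 0.0919
```

```bash
cat > s.py <<'E'
from h import *
from scipy.spatial.transform import Rotation as Ro
def st():
    o=get_obs();y=Ro.from_rotvec(o["orientation"]).as_matrix()
    print("t %.2f"%o["t"],"tcp",np.round(o["tcp_pos"],4),"yang %.1f"%np.degrees(np.arctan2(y[1,1],y[0,1])),"zax",np.round(y[:,2],3),"F",np.round(o["wrist_force"],1),"w %.4f"%o["width"])
E
python3 - <<'E'
from s import *
st()
cv2.imwrite("pics/w1.png",grab_frame("wrist")[:,:,::-1])
for n in("cup_blue","cup_green","cup_yellow","cup_red"):print(n,[(np.round(d["point"],3),round(d["confidence"],2)) for d in spot_point("wrist",n)[:2]])
print(calibration("wrist"))
E
```

```text
t 3.67 tcp [ 0.5554 -0.0928  0.1971] yang 15.6 zax [ 0.002 -0.002 -1.   ] F [-0.6 -0.5  0.3] w 0.0919
cup_blue [(array([ 0.554, -0.09 ,  0.017]), 0.7)]
cup_green [(array([ 0.433, -0.098,  0.014]), 0.83)]
cup_yellow [(array([ 0.432, -0.21 ,  0.017]), 0.97)]
cup_red [(array([ 0.562, -0.222,  0.014]), 0.78)]
{'fx': 302.54045801512984, 'fy': 302.54045801512984, 'cx': 319.2672742662143, 'cy': 203.3785104345828, 'k1': -0.046526669586615006, 'view': array([[ 9.62250662e-01,  2.72164750e-01, -1.10063567e-04,
        -5.08957411e-01],
       [ 2.59456026e-01, -9.17196118e-01,  3.02380308e-01,
        -2.52145402e-01],
       [ 8.21963110e-02, -2.90994208e-01, -9.53187357e-01,
         2.92228112e-01],
       [ 0.00000000e+00,  0.00000000e+00,  0.00000000e+00,
         1.00000000e+00]])}
```

View pics/w1.png

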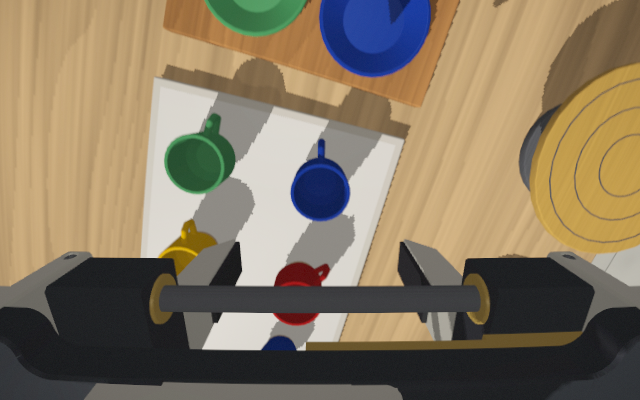

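The blue cup's handle at (321,148) lines up with the gripper axis, and the wrist detections agree with the fits. Descending on the blue cup.

Call:
servo_tool:
  dp:
    - [0, -0.001, -0.02]
    - [0, -0.001, -0.04]
    - [0, -0.001, -0.06]
    - [0, -0.001, -0.08]
    - [0, -0.001, -0.1]
    - [0, -0.001, -0.12]
    - [0, -0.001, -0.14]
    - [0, -0.001, -0.155]
    - [0, -0.001, -0.161]
    - [0, -0.001, -0.161]
  angular:
    - [0, 0, 0]
    - [0, 0, 0]
    - [0, 0, 0]
    - [0, 0, 0]
    - [0, 0, 0]
    - [0, 0, 0]
    - [0, 0, 0]
    - [0, 0, 0]
    - [0, 0, 0]
    - [0, 0, 0]

```text
t: 4.75
tcp_pos: [0.5528, -0.0875, 0.0347]
orientation: [-1.892, -2.505, 0.001]
wrist_force: [-0.2, 0.8, 0.5]
width: 0.0918
```

Call:
servo_tool:
  dp:
    - [0, 0, 0]
    - [0, 0, 0]
    - [0, 0, 0]
    - [0, 0, 0]
    - [0, 0, 0]
    - [0, 0, 0]
    - [0, 0, 0]
    - [0, 0, 0]
    - [0, 0, 0]
    - [0, 0, 0]
  angular:
    - [0, 0, 0]
    - [0, 0, 0]
    - [0, 0, 0]
    - [0, 0, 0]
    - [0, 0, 0]
    - [0, 0, 0]
    - [0, 0, 0]
    - [0, 0, 0]
    - [0, 0, 0]
    - [0, 0, 0]
  claw: -1

```text
t: 5.58
tcp_pos: [0.5542, -0.0892, 0.0361]
orientation: [1.896, 2.504, 0.001]
wrist_force: [-0.8, 0.6, 6.3]
width: 0.0565
```

Call:
servo_tool:
  dp:
    - [0, 0, 0.005]
    - [0, 0, 0.015]
    - [0, 0, 0.03]
    - [0, 0, 0.045]
    - [0, 0, 0.06]
    - [0, 0, 0.075]
    - [0, 0, 0.085]
    - [0, 0, 0.09]
    - [0, 0, 0.09]
    - [0, 0, 0.09]
  angular:
    - [0, 0, 0]
    - [0, 0, 0]
    - [0, 0, 0]
    - [0, 0, 0]
    - [0, 0, 0]
    - [0, 0, 0]
    - [0, 0, 0]
    - [0, 0, 0]
    - [0, 0, 0]
    - [0, 0, 0]

```text
t: 6.42
tcp_pos: [0.5537, -0.0891, 0.1256]
orientation: [-1.896, -2.505, -0.0]
wrist_force: [-0.1, 0.1, -1.6]
width: 0.0566
```

Call:
servo_tool:
  dp:
    - [0.001, 0.02, 0]
    - [0.002, 0.045, 0]
    - [0.003, 0.07, 0]
    - [0.004, 0.095, 0]
    - [0.005, 0.12, 0]
    - [0.006, 0.145, 0]
    - [0.006, 0.165, 0]
    - [0.006, 0.172, 0]
    - [0.006, 0.172, -0.01]
    - [0.006, 0.172, -0.02]
  angular:
    - [0, 0, 0]
    - [0, 0, 0]
    - [0, 0, 0]
    - [0, 0, 0]
    - [0, 0, 0]
    - [0, 0, 0]
    - [0, 0, 0]
    - [0, 0, 0]
    - [0, 0, 0]
    - [0, 0, 0]

```text
t: 7.25
tcp_pos: [0.5599, 0.082, 0.1047]
orientation: [1.896, 2.505, -0.001]
wrist_force: [0.6, -0.6, -0.7]
width: 0.0566
```

Call:
servo_tool:
  dp:
    - [0, 0, -0.01]
    - [0, 0, -0.02]
    - [0, 0, -0.03]
    - [0, 0, -0.04]
    - [0, 0, -0.046]
    - [0, 0, -0.05]
    - [0, 0, -0.053]
    - [0, 0, -0.055]
    - [0, 0, -0.057]
    - [0, 0, -0.058]
  angular:
    - [0, 0, 0]
    - [0, 0, 0]
    - [0, 0, 0]
    - [0, 0, 0]
    - [0, 0, 0]
    - [0, 0, 0]
    - [0, 0, 0]
    - [0, 0, 0]
    - [0, 0, 0]
    - [0, 0, 0]

```text
t: 8.08
tcp_pos: [0.5601, 0.0828, 0.0478]
orientation: [1.896, 2.505, 0.001]
wrist_force: [-0.3, -0.3, -2.0]
width: 0.0565
```

```bash
python3 - <<'E'
from s import *
st()
f=grab_frame("side");w=grab_frame("wrist")
cv2.imwrite("pics/p1.png",np.vstack([cv2.resize(f[120:260,200:430],(640,390)),w[150:400:2,::2].repeat(1,0).repeat(2,1)[:,:640]])[:,:,::-1])
E
```

```text
t 8.08 tcp [0.5601 0.0828 0.0478] yang 15.7 zax [ 0.  0. -1.] F [-0.3 -0.3 -2. ] w 0.0565
```

View pics/p1.png

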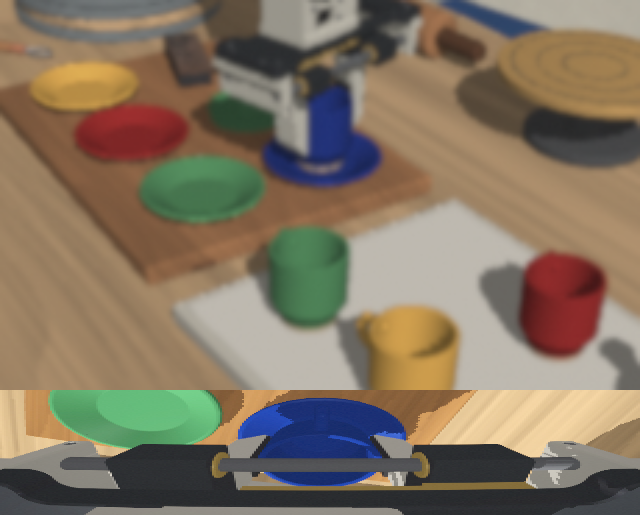

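The blue cup is held upright in the middle of its saucer; in the crop the foot is at about (320,165). Lowering the last few millimetres.

Call:
servo_tool:
  dp:
    - [0, 0, -0.0005]
    - [0, 0, -0.001]
    - [0, 0, -0.0015]
    - [0, 0, -0.002]
    - [0, 0, -0.0025]
    - [0, 0, -0.0025]
    - [0, 0, -0.0025]
    - [0, 0, -0.0025]
    - [0, 0, -0.0025]
    - [0, 0, -0.0025]
  angular:
    - [0, 0, 0]
    - [0, 0, 0]
    - [0, 0, 0]
    - [0, 0, 0]
    - [0, 0, 0]
    - [0, 0, 0]
    - [0, 0, 0]
    - [0, 0, 0]
    - [0, 0, 0]
    - [0, 0, 0]

```text
t: 9.02
tcp_pos: [0.5599, 0.0827, 0.0452]
orientation: [1.896, 2.505, 0.0]
wrist_force: [-0.5, -0.6, -1.6]
width: 0.0565
```

Call:
servo_tool:
  dp:
    - [0, 0, -0.0005]
    - [0, 0, -0.0005]
    - [0, 0, -0.0005]
    - [0, 0, -0.0005]
    - [0, 0, -0.0005]
    - [0, 0, -0.0005]
    - [0, 0, 0.01]
    - [0, 0, 0.03]
    - [0, 0, 0.06]
    - [0, 0, 0.09]
  angular:
    - [0, 0, 0]
    - [0, 0, 0]
    - [0, 0, 0]
    - [0, 0, 0]
    - [0, 0, 0]
    - [0, 0, 0]
    - [0, 0, 0]
    - [0, 0, 0]
    - [0, 0, 0]
    - [0, 0, 0]
  claw: 1

```text
t: 9.85
tcp_pos: [0.5593, 0.0824, 0.1365]
orientation: [-1.897, -2.504, 0.002]
wrist_force: [0.3, 0.0, 0.6]
width: 0.0922
```

Call:
servo_tool:
  dp:
    - [-0.014, -0.02, 0]
    - [-0.028, -0.04, 0]
    - [-0.042, -0.06, 0]
    - [-0.056, -0.08, 0]
    - [-0.07, -0.1, 0]
    - [-0.084, -0.12, 0]
    - [-0.098, -0.14, 0]
    - [-0.112, -0.16, 0]
    - [-0.128, -0.177, 0]
    - [-0.128, -0.177, 0]
  angular:
    - [0, 0, -3]
    - [0, 0, -6]
    - [0, 0, -9]
    - [0, 0, -12]
    - [0, 0, -15]
    - [0, 0, -18]
    - [0, 0, -20]
    - [0, 0, -20]
    - [0, 0, -20]
    - [0, 0, -20]

```text
t: 10.68
tcp_pos: [0.4288, -0.0975, 0.1359]
orientation: [-2.308, -2.131, 0.001]
wrist_force: [0.2, -0.0, 0.3]
width: 0.0916
```

```bash
python3 - <<'E'
from s import *
st()
for c in("top","side","wrist"):
    f=grab_frame(c)
    if c=="wrist":cv2.imwrite("pics/w2.png",f[:,:,::-1])
    for n,p,S,z in(("cup_blue",(.56,.083),CUP,.024),("saucer_blue",(.56,.083),SAU,.018),("cup_green",(.432,-.094),CUP,.015),("saucer_green",(.4415,.087),SAU,.018)):
        m=mask(c,n,p)
        if m: r=fit([m],S,p,z,S is CUP);print(c,n,np.round(r.x,4),round(r.fun,3))
E
```

```text
t 10.68 tcp [ 0.4288 -0.0975  0.1359] yang -4.6 zax [-0.001  0.    -1.   ] F [ 0.2 -0.   0.3] w 0.0916
top cup_blue [0.5587 0.0841 0.2658] 0.102
top saucer_blue [0.5602 0.0825 0.1677] 0.413
top cup_green [ 0.4387 -0.078   0.1017] 0.898
top saucer_green [0.4406 0.088  0.2875] 0.029
side cup_blue [0.56   0.0801 0.0937] 0.102
side saucer_blue [0.5597 0.0758 0.1013] 0.588
side cup_green [ 0.4339 -0.0945 -0.5703] 0.071
side saucer_green [0.4419 0.0819 0.1466] 0.163
wrist cup_green [ 0.4327 -0.0937 -0.1154] 0.042
```

View pics/w2.png

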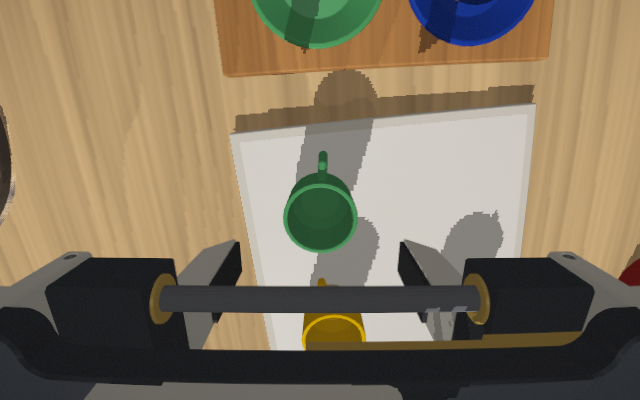

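The blue cup stands on its saucer, about 2 mm off centre by the fit. The green cup at (320,215), handle up at (322,160), lines up with the gripper.

Call:
servo_tool:
  dp:
    - [0, 0, -0.015]
    - [0, 0, -0.03]
    - [0, 0, -0.045]
    - [0, 0, -0.06]
    - [0, 0, -0.075]
    - [0, 0, -0.09]
    - [0, 0, -0.0995]
    - [0, 0, -0.0995]
    - [0, 0, -0.0995]
    - [0, 0, -0.0995]
  angular:
    - [0, 0, 0]
    - [0, 0, 0]
    - [0, 0, 0]
    - [0, 0, 0]
    - [0, 0, 0]
    - [0, 0, 0]
    - [0, 0, 0]
    - [0, 0, 0]
    - [0, 0, 0]
    - [0, 0, 0]

```text
t: 12.27
tcp_pos: [0.4323, -0.0944, 0.0363]
orientation: [2.302, 2.137, 0.001]
wrist_force: [0.5, -0.8, 0.2]
width: 0.0914
```

Call:
servo_tool:
  dp:
    - [0, 0, 0]
    - [0, 0, 0]
    - [0, 0, 0]
    - [0, 0, 0]
    - [0, 0, 0]
    - [0, 0, 0]
    - [0, 0, 0]
    - [0, 0, 0]
    - [0, 0, 0]
    - [0, 0, 0]
  angular:
    - [0, 0, 0]
    - [0, 0, 0]
    - [0, 0, 0]
    - [0, 0, 0]
    - [0, 0, 0]
    - [0, 0, 0]
    - [0, 0, 0]
    - [0, 0, 0]
    - [0, 0, 0]
    - [0, 0, 0]
  claw: -1

```text
t: 13.1
tcp_pos: [0.4321, -0.0942, 0.0359]
orientation: [2.302, 2.137, 0.0]
wrist_force: [-0.0, 1.2, 3.3]
width: 0.0569
```

Call:
servo_tool:
  dp:
    - [0, 0, 0.005]
    - [0, 0, 0.015]
    - [0, 0, 0.03]
    - [0, 0, 0.045]
    - [0, 0, 0.06]
    - [0, 0, 0.075]
    - [0, 0, 0.085]
    - [0, 0, 0.09]
    - [0, 0, 0.09]
    - [0, 0, 0.09]
  angular:
    - [0, 0, 0]
    - [0, 0, 0]
    - [0, 0, 0]
    - [0, 0, 0]
    - [0, 0, 0]
    - [0, 0, 0]
    - [0, 0, 0]
    - [0, 0, 0]
    - [0, 0, 0]
    - [0, 0, 0]

```text
t: 13.93
tcp_pos: [0.4319, -0.094, 0.1257]
orientation: [-2.302, -2.138, -0.0]
wrist_force: [-0.8, -0.0, -0.8]
width: 0.0571
```

Call:
servo_tool:
  dp:
    - [0.001, 0.02, 0]
    - [0.002, 0.045, 0]
    - [0.003, 0.07, 0]
    - [0.005, 0.095, 0]
    - [0.007, 0.12, 0]
    - [0.0095, 0.145, 0]
    - [0.0095, 0.168, 0]
    - [0.0095, 0.181, 0]
    - [0.0095, 0.181, -0.01]
    - [0.0095, 0.181, -0.02]
  angular:
    - [0, 0, 0]
    - [0, 0, 0]
    - [0, 0, 0]
    - [0, 0, 0]
    - [0, 0, 0]
    - [0, 0, 0]
    - [0, 0, 0]
    - [0, 0, 0]
    - [0, 0, 0]
    - [0, 0, 0]

```text
t: 14.77
tcp_pos: [0.4412, 0.0872, 0.1046]
orientation: [2.3, 2.14, -0.001]
wrist_force: [-0.1, -0.3, -0.9]
width: 0.057
```

Call:
servo_tool:
  dp:
    - [0, 0, -0.01]
    - [0, 0, -0.02]
    - [0, 0, -0.03]
    - [0, 0, -0.04]
    - [0, 0, -0.048]
    - [0, 0, -0.053]
    - [0, 0, -0.056]
    - [0, 0, -0.058]
    - [0, 0, -0.06]
    - [0, 0, -0.0605]
  angular:
    - [0, 0, 0]
    - [0, 0, 0]
    - [0, 0, 0]
    - [0, 0, 0]
    - [0, 0, 0]
    - [0, 0, 0]
    - [0, 0, 0]
    - [0, 0, 0]
    - [0, 0, 0]
    - [0, 0, 0]

```text
t: 15.6
tcp_pos: [0.4416, 0.0868, 0.0453]
orientation: [2.302, 2.137, 0.001]
wrist_force: [-0.4, -0.2, -0.6]
width: 0.0565
```

```bash
python3 - <<'E'
from s import *
st()
f=grab_frame("side")
cv2.imwrite("pics/p2.png",cv2.resize(f[120:260,200:430],(640,390))[:,:,::-1])
E
```

```text
t 15.60 tcp [0.4416 0.0868 0.0453] yang -4.3 zax [ 0.  0. -1.] F [-0.4 -0.2 -0.6] w 0.0565
```

View pics/p2.png

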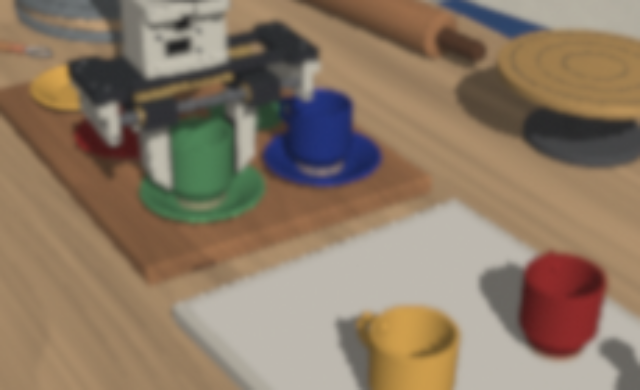

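Both cups look centred: green foot at (202,200), blue at (318,165). Releasing green and going to yellow.

Call:
servo_tool:
  dp:
    - [0, 0, -0.0005]
    - [0, 0, -0.0005]
    - [0, 0, -0.0005]
    - [0, 0, -0.0005]
    - [0, 0, -0.0005]
    - [0, 0, -0.0005]
    - [0, 0, 0.01]
    - [0, 0, 0.03]
    - [0, 0, 0.06]
    - [0, 0, 0.09]
  angular:
    - [0, 0, 0]
    - [0, 0, 0]
    - [0, 0, 0]
    - [0, 0, 0]
    - [0, 0, 0]
    - [0, 0, 0]
    - [0, 0, 0]
    - [0, 0, 0]
    - [0, 0, 0]
    - [0, 0, 0]
  claw: 1

```text
t: 16.48
tcp_pos: [0.4407, 0.0862, 0.1358]
orientation: [-2.303, -2.137, 0.004]
wrist_force: [1.4, 0.3, 0.6]
width: 0.0919
```

Call:
servo_tool:
  dp:
    - [0, -0.02, 0]
    - [0, -0.055, 0]
    - [0, -0.09, 0]
    - [-0.001, -0.125, 0]
    - [-0.002, -0.16, 0]
    - [-0.003, -0.195, 0]
    - [-0.004, -0.23, 0]
    - [-0.0045, -0.265, 0]
    - [-0.0045, -0.298, 0]
    - [-0.0045, -0.298, 0]
  angular:
    - [0, 0, 0]
    - [0, 0, 2]
    - [0, 0, 4]
    - [0, 0, 6]
    - [0, 0, 8]
    - [0, 0, 10]
    - [0, 0, 12]
    - [0, 0, 14]
    - [0, 0, 14]
    - [0, 0, 14]

```text
t: 17.32
tcp_pos: [0.4361, -0.2186, 0.1361]
orientation: [2.032, 2.391, -0.003]
wrist_force: [-0.4, -0.1, 0.3]
width: 0.0919
```

```bash
python3 - <<'E'
from s import *
grab_frame("side");st()
f=grab_frame("wrist")
cv2.imwrite("pics/w3.png",f[:,:,::-1])
for c in("wrist","side"):
  for n,p,S,z in(("cup_yellow",(.437,-.2105),CUP,.015),("cup_red",(.563,-.217),CUP,.015)):
    m=mask(c,n,p)
    if m: r=fit([m],S,p,z,S is CUP);print(c,n,np.round(r.x,4),round(r.fun,3))
E
```

```text
t 17.37 tcp [ 0.4362 -0.2152  0.1355] yang 9.4 zax [ 0.001 -0.002 -1.   ] F [ 1.1  1.  -0.1] w 0.0922
wrist cup_yellow [ 0.4367 -0.2077  0.1879] 0.049
wrist cup_red [ 0.562  -0.209  -0.7389] 0.22
side cup_yellow [ 0.4387 -0.2101  0.0885] 0.048
side cup_red [ 0.5656 -0.2174 -0.5292] 0.035
```

View pics/w3.png

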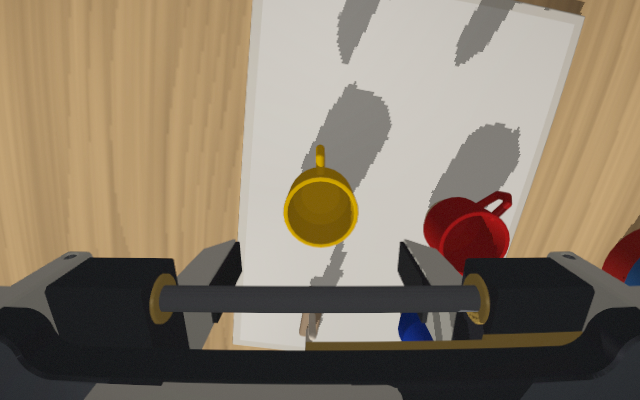

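The yellow cup at (320,210), handle up at (320,155), is aligned with the jaws.

Call:
servo_tool:
  dp:
    - [0, 0.001, -0.015]
    - [0, 0.001, -0.03]
    - [0, 0.001, -0.045]
    - [0, 0.001, -0.06]
    - [0, 0.001, -0.075]
    - [0, 0.001, -0.09]
    - [0, 0.001, -0.0995]
    - [0, 0.001, -0.0995]
    - [0, 0.001, -0.0995]
    - [0, 0.001, -0.0995]
  angular:
    - [0, 0, 0]
    - [0, 0, 0]
    - [0, 0, 0]
    - [0, 0, 0]
    - [0, 0, 0]
    - [0, 0, 0]
    - [0, 0, 0]
    - [0, 0, 0]
    - [0, 0, 0]
    - [0, 0, 0]

```text
t: 18.45
tcp_pos: [0.4374, -0.2101, 0.0364]
orientation: [2.024, 2.402, 0.001]
wrist_force: [-0.1, -0.4, 1.0]
width: 0.0917
```

Call:
servo_tool:
  dp:
    - [0, 0, 0]
    - [0, 0, 0]
    - [0, 0, 0]
    - [0, 0, 0]
    - [0, 0, 0]
    - [0, 0, 0]
    - [0, 0, 0]
    - [0, 0, 0]
    - [0, 0, 0]
    - [0, 0, 0]
  angular:
    - [0, 0, 0]
    - [0, 0, 0]
    - [0, 0, 0]
    - [0, 0, 0]
    - [0, 0, 0]
    - [0, 0, 0]
    - [0, 0, 0]
    - [0, 0, 0]
    - [0, 0, 0]
    - [0, 0, 0]
  claw: -1

```text
t: 19.28
tcp_pos: [0.437, -0.2102, 0.0358]
orientation: [2.025, 2.402, 0.0]
wrist_force: [-0.2, 0.8, 3.6]
width: 0.0565
```

Call:
servo_tool:
  dp:
    - [0, 0, 0.005]
    - [0, 0, 0.015]
    - [0, 0, 0.03]
    - [0, 0, 0.05]
    - [0, 0, 0.07]
    - [0, 0, 0.09]
    - [0, 0, 0.11]
    - [0, 0, 0.13]
    - [0, 0, 0.14]
    - [0, 0, 0.14]
  angular:
    - [0, 0, 0]
    - [0, 0, 0]
    - [0, 0, 0]
    - [0, 0, 0]
    - [0, 0, 0]
    - [0, 0, 0]
    - [0, 0, 0]
    - [0, 0, 0]
    - [0, 0, 0]
    - [0, 0, 0]

```text
t: 20.12
tcp_pos: [0.4381, -0.2108, 0.178]
orientation: [2.022, 2.399, 0.003]
wrist_force: [0.1, -0.6, -1.8]
width: 0.0565
```

Call:
servo_tool:
  dp:
    - [0, 0.02, 0]
    - [0, 0.055, 0]
    - [0, 0.09, 0]
    - [0, 0.125, 0]
    - [0, 0.16, 0]
    - [0, 0.195, 0]
    - [0, 0.23, 0]
    - [0, 0.265, 0]
    - [0, 0.29, 0]
    - [0, 0.3, 0]
  angular:
    - [0, 0, 0]
    - [0, 0, 0]
    - [0, 0, 0]
    - [0, 0, 0]
    - [0, 0, 0]
    - [0, 0, 0]
    - [0, 0, 0]
    - [0, 0, 0]
    - [0, 0, 0]
    - [0, 0, 0]

```text
t: 20.95
tcp_pos: [0.436, 0.0938, 0.1748]
orientation: [-2.018, -2.406, 0.001]
wrist_force: [1.0, 0.1, -1.6]
width: 0.0565
```

Call:
servo_tool:
  dp:
    - [0.0025, 0.03, 0]
    - [0.0025, 0.065, 0]
    - [0.0025, 0.1, 0]
    - [0.0025, 0.14, 0]
    - [0.0025, 0.18, 0]
    - [0.0025, 0.21, 0]
    - [0.0025, 0.23, 0]
    - [0.0025, 0.2395, -0.01]
    - [0.0025, 0.2395, -0.03]
    - [0.0025, 0.2395, -0.05]
  angular:
    - [0, 0, 0]
    - [0, 0, 0]
    - [0, 0, 0]
    - [0, 0, 0]
    - [0, 0, 0]
    - [0, 0, 0]
    - [0, 0, 0]
    - [0, 0, 0]
    - [0, 0, 0]
    - [0, 0, 0]

```text
t: 21.78
tcp_pos: [0.4396, 0.3285, 0.1241]
orientation: [2.024, 2.402, -0.0]
wrist_force: [0.2, 0.4, -0.6]
width: 0.0563
```

Call:
servo_tool:
  dp:
    - [0, 0, -0.02]
    - [0, 0, -0.04]
    - [0, 0, -0.055]
    - [0, 0, -0.065]
    - [0, 0, -0.07]
    - [0, 0, -0.073]
    - [0, 0, -0.075]
    - [0, 0, -0.077]
    - [0, 0, -0.078]
    - [0, 0, -0.078]
  angular:
    - [0, 0, 0]
    - [0, 0, 0]
    - [0, 0, 0]
    - [0, 0, 0]
    - [0, 0, 0]
    - [0, 0, 0]
    - [0, 0, 0]
    - [0, 0, 0]
    - [0, 0, 0]
    - [0, 0, 0]

```text
t: 22.62
tcp_pos: [0.4396, 0.3295, 0.0481]
orientation: [2.025, 2.402, 0.001]
wrist_force: [-0.2, -0.2, -1.1]
width: 0.0566
```

```bash
python3 - <<'E'
from s import *
st()
f=grab_frame("side")
cv2.imwrite("pics/p3.png",cv2.resize(f[100:240,160:390],(640,390))[:,:,::-1])
E
```

```text
t 22.62 tcp [0.4396 0.3295 0.0481] yang 9.7 zax [ 0.001  0.001 -1.   ] F [-0.2 -0.2 -1.1] w 0.0566
```

View pics/p3.png

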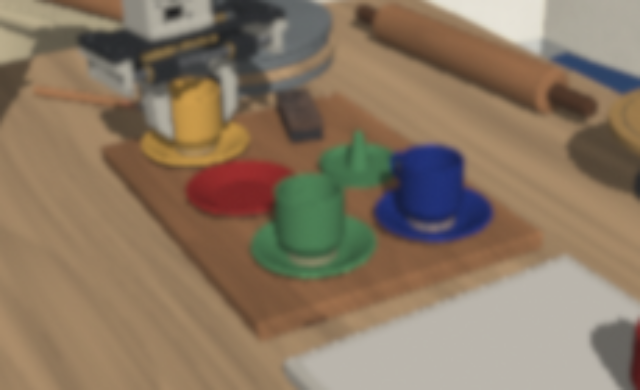

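Yellow is centred in the saucer at (195,145). Lowering the last bit, releasing, and heading for red.

Call:
servo_tool:
  dp:
    - [0, 0, -0.001]
    - [0, 0, -0.002]
    - [0, 0, -0.0025]
    - [0, 0, -0.003]
    - [0, 0, -0.003]
    - [0, 0, -0.003]
    - [0, 0, -0.003]
    - [0, 0, -0.003]
    - [0, 0, -0.003]
    - [0, 0, -0.003]
  angular:
    - [0, 0, 0]
    - [0, 0, 0]
    - [0, 0, 0]
    - [0, 0, 0]
    - [0, 0, 0]
    - [0, 0, 0]
    - [0, 0, 0]
    - [0, 0, 0]
    - [0, 0, 0]
    - [0, 0, 0]

```text
t: 23.5
tcp_pos: [0.4394, 0.3293, 0.0449]
orientation: [-2.025, -2.402, -0.0]
wrist_force: [-2.0, -0.7, 4.6]
width: 0.0567
```

Call:
servo_tool:
  dp:
    - [0, 0, 0]
    - [0, 0, 0]
    - [0, 0, 0]
    - [0, 0, 0]
    - [0, 0, 0]
    - [0, 0, 0]
    - [0, 0, 0.01]
    - [0, 0, 0.03]
    - [0, 0, 0.06]
    - [0, 0, 0.09]
  angular:
    - [0, 0, 0]
    - [0, 0, 0]
    - [0, 0, 0]
    - [0, 0, 0]
    - [0, 0, 0]
    - [0, 0, 0]
    - [0, 0, 0]
    - [0, 0, 0]
    - [0, 0, 0]
    - [0, 0, 0]
  claw: 1

```text
t: 24.33
tcp_pos: [0.4391, 0.3286, 0.1359]
orientation: [2.025, 2.401, -0.003]
wrist_force: [0.1, 1.1, -0.1]
width: 0.0918
```

Call:
servo_tool:
  dp:
    - [0.005, -0.02, 0.02]
    - [0.012, -0.055, 0.02]
    - [0.02, -0.09, 0.02]
    - [0.03, -0.125, 0.02]
    - [0.04, -0.16, 0.02]
    - [0.05, -0.195, 0.02]
    - [0.055, -0.23, 0.02]
    - [0.06, -0.265, 0.02]
    - [0.06, -0.29, 0.02]
    - [0.06, -0.3, 0.02]
  angular:
    - [0, 0, -2]
    - [0, 0, -4]
    - [0, 0, -8]
    - [0, 0, -12]
    - [0, 0, -16]
    - [0, 0, -20]
    - [0, 0, -25]
    - [0, 0, -30]
    - [0, 0, -35]
    - [0, 0, -39]

```text
t: 25.17
tcp_pos: [0.4994, 0.0246, 0.1558]
orientation: [2.717, 1.574, 0.001]
wrist_force: [-0.4, -0.4, -0.5]
width: 0.092
```

Call:
servo_tool:
  dp:
    - [0.01, -0.03, 0]
    - [0.02, -0.06, 0]
    - [0.03, -0.09, 0]
    - [0.04, -0.13, 0]
    - [0.05, -0.17, 0]
    - [0.06, -0.2, 0]
    - [0.0635, -0.23, 0]
    - [0.0635, -0.247, 0]
    - [0.0635, -0.247, 0]
    - [0.0635, -0.247, 0]
  angular:
    - [0, 0, 0]
    - [0, 0, 0]
    - [0, 0, 0]
    - [0, 0, 0]
    - [0, 0, 0]
    - [0, 0, 0]
    - [0, 0, 0]
    - [0, 0, 0]
    - [0, 0, 0]
    - [0, 0, 0]

```text
t: 26.0
tcp_pos: [0.5625, -0.2189, 0.1553]
orientation: [2.712, 1.585, 0.0]
wrist_force: [-0.0, 1.0, -0.2]
width: 0.0916
```

```bash
python3 - <<'E'
from s import *
grab_frame("side");st()
f=grab_frame("wrist")
cv2.imwrite("pics/w4.png",f[:,:,::-1])
for c in("wrist","side"):
  for n,p,S,z in(("cup_red",(.563,-.217),CUP,.015),):
    m=mask(c,n,p)
    if m: r=fit([m],S,p,z,S is CUP);print(c,n,np.round(r.x,4),round(r.fun,3))
E
```

```text
t 26.05 tcp [ 0.5628 -0.2174  0.1551] yang -29.3 zax [ 0.     0.001 -1.   ] F [-0.6  0.8 -0.1] w 0.0919
wrist cup_red [ 0.5633 -0.2164 -0.535 ] 0.036
side cup_red [ 0.5655 -0.2173 -0.7867] 0.034
```

View pics/w4.png

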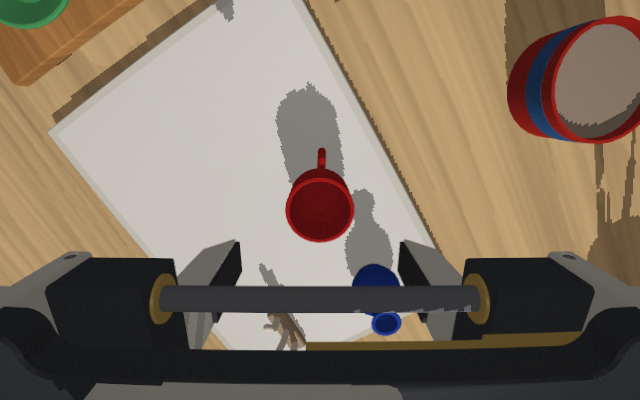

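The red cup at (320,205), handle up at (322,157), is aligned. The vase at (378,295) is clear of the fingers.

Call:
servo_tool:
  dp:
    - [0, 0, -0.015]
    - [0, 0, -0.035]
    - [0, 0, -0.055]
    - [0, 0, -0.075]
    - [0, 0, -0.095]
    - [0, 0, -0.11]
    - [0, 0, -0.119]
    - [0, 0, -0.119]
    - [0, 0, -0.119]
    - [0, 0, -0.119]
  angular:
    - [0, 0, 0]
    - [0, 0, 0]
    - [0, 0, 0]
    - [0, 0, 0]
    - [0, 0, 0]
    - [0, 0, 0]
    - [0, 0, 0]
    - [0, 0, 0]
    - [0, 0, 0]
    - [0, 0, 0]

```text
t: 27.03
tcp_pos: [0.5636, -0.2177, 0.0368]
orientation: [2.709, 1.588, 0.002]
wrist_force: [0.4, -0.4, 0.3]
width: 0.0916
```

Call:
servo_tool:
  dp:
    - [0, 0, 0]
    - [0, 0, 0]
    - [0, 0, 0]
    - [0, 0, 0]
    - [0, 0, 0]
    - [0, 0, 0]
    - [0, 0, 0]
    - [0, 0, 0]
    - [0, 0, 0]
    - [0, 0, 0]
  angular:
    - [0, 0, 0]
    - [0, 0, 0]
    - [0, 0, 0]
    - [0, 0, 0]
    - [0, 0, 0]
    - [0, 0, 0]
    - [0, 0, 0]
    - [0, 0, 0]
    - [0, 0, 0]
    - [0, 0, 0]
  claw: -1

```text
t: 27.87
tcp_pos: [0.5629, -0.2178, 0.0359]
orientation: [2.71, 1.588, 0.0]
wrist_force: [-0.8, 0.6, 2.9]
width: 0.0566
```

Call:
servo_tool:
  dp:
    - [0, 0, 0.005]
    - [0, 0, 0.015]
    - [0, 0, 0.03]
    - [0, 0, 0.05]
    - [0, 0, 0.07]
    - [0, 0, 0.09]
    - [0, 0, 0.11]
    - [0, 0, 0.13]
    - [0, 0, 0.14]
    - [0, 0, 0.14]
  angular:
    - [0, 0, 0]
    - [0, 0, 0]
    - [0, 0, 0]
    - [0, 0, 0]
    - [0, 0, 0]
    - [0, 0, 0]
    - [0, 0, 0]
    - [0, 0, 0]
    - [0, 0, 0]
    - [0, 0, 0]

```text
t: 28.7
tcp_pos: [0.564, -0.2185, 0.1784]
orientation: [2.708, 1.587, 0.005]
wrist_force: [0.8, 0.6, -2.1]
width: 0.0567
```

Call:
servo_tool:
  dp:
    - [-0.006, 0.02, 0]
    - [-0.015, 0.05, 0]
    - [-0.025, 0.085, 0]
    - [-0.035, 0.12, 0]
    - [-0.045, 0.155, 0]
    - [-0.055, 0.19, 0]
    - [-0.065, 0.22, 0]
    - [-0.075, 0.255, 0]
    - [-0.085, 0.285, 0]
    - [-0.09, 0.3, 0]
  angular:
    - [0, 0, 0]
    - [0, 0, 0]
    - [0, 0, 0]
    - [0, 0, 0]
    - [0, 0, 0]
    - [0, 0, 0]
    - [0, 0, 0]
    - [0, 0, 0]
    - [0, 0, 0]
    - [0, 0, 0]

```text
t: 29.53
tcp_pos: [0.4707, 0.0863, 0.1746]
orientation: [-2.705, -1.593, 0.003]
wrist_force: [0.2, -0.2, -1.2]
width: 0.0565
```

Call:
servo_tool:
  dp:
    - [-0.008, 0.025, 0]
    - [-0.016, 0.055, 0]
    - [-0.025, 0.085, 0]
    - [-0.032, 0.11, 0]
    - [-0.037, 0.1305, 0]
    - [-0.037, 0.1305, 0]
    - [-0.037, 0.1305, -0.01]
    - [-0.037, 0.1305, -0.025]
    - [-0.037, 0.1305, -0.04]
    - [-0.037, 0.1305, -0.05]
  angular:
    - [0, 0, 0]
    - [0, 0, 0]
    - [0, 0, 0]
    - [0, 0, 0]
    - [0, 0, 0]
    - [0, 0, 0]
    - [0, 0, 0]
    - [0, 0, 0]
    - [0, 0, 0]
    - [0, 0, 0]

```text
t: 30.37
tcp_pos: [0.4352, 0.2111, 0.1236]
orientation: [2.711, 1.586, -0.004]
wrist_force: [-0.3, 0.4, -1.4]
width: 0.0568
```

Call:
servo_tool:
  dp:
    - [0, 0, -0.02]
    - [0, 0, -0.04]
    - [0, 0, -0.055]
    - [0, 0, -0.065]
    - [0, 0, -0.07]
    - [0, 0, -0.073]
    - [0, 0, -0.075]
    - [0, 0, -0.077]
    - [0, 0, -0.078]
    - [0, 0, -0.078]
  angular:
    - [0, 0, 0]
    - [0, 0, 0]
    - [0, 0, 0]
    - [0, 0, 0]
    - [0, 0, 0]
    - [0, 0, 0]
    - [0, 0, 0]
    - [0, 0, 0]
    - [0, 0, 0]
    - [0, 0, 0]

```text
t: 31.2
tcp_pos: [0.4362, 0.213, 0.048]
orientation: [-2.71, -1.588, -0.001]
wrist_force: [-0.7, 0.3, -1.6]
width: 0.0564
```

```bash
python3 - <<'E'
from s import *
st()
f=grab_frame("side")
cv2.imwrite("pics/p4.png",cv2.resize(f[100:240,160:390],(640,390))[:,:,::-1])
E
```

```text
t 31.20 tcp [0.4362 0.213  0.048 ] yang -29.3 zax [ 0.001  0.001 -1.   ] F [-0.7  0.3 -1.6] w 0.0564
```

View pics/p4.png

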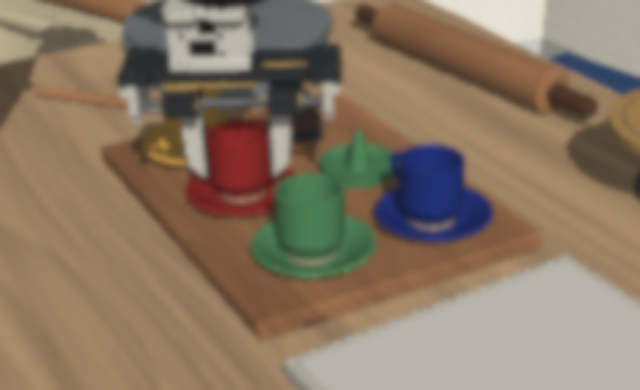

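Red hangs over the middle of its saucer at (240,195). Lowering, releasing and retreating.

Call:
servo_tool:
  dp:
    - [0, 0, -0.001]
    - [0, 0, -0.002]
    - [0, 0, -0.0025]
    - [0, 0, -0.003]
    - [0, 0, -0.003]
    - [0, 0, -0.003]
    - [0, 0, -0.003]
    - [0, 0, -0.003]
    - [0, 0, -0.003]
    - [0, 0, -0.003]
  angular:
    - [0, 0, 0]
    - [0, 0, 0]
    - [0, 0, 0]
    - [0, 0, 0]
    - [0, 0, 0]
    - [0, 0, 0]
    - [0, 0, 0]
    - [0, 0, 0]
    - [0, 0, 0]
    - [0, 0, 0]

```text
t: 32.08
tcp_pos: [0.4359, 0.2128, 0.0448]
orientation: [-2.71, -1.588, -0.0]
wrist_force: [-0.9, 0.3, 1.8]
width: 0.0567
```

Call:
servo_tool:
  dp:
    - [0, 0, 0]
    - [0, 0, 0]
    - [0, 0, 0]
    - [0, 0, 0]
    - [0, 0, 0]
    - [0, 0, 0]
    - [0, 0, 0.01]
    - [0, 0, 0.03]
    - [0, 0, 0.06]
    - [0, 0, 0.09]
  angular:
    - [0, 0, 0]
    - [0, 0, 0]
    - [0, 0, 0]
    - [0, 0, 0]
    - [0, 0, 0]
    - [0, 0, 0]
    - [0, 0, 0]
    - [0, 0, 0]
    - [0, 0, 0]
    - [0, 0, 0]
  claw: 1

```text
t: 32.92
tcp_pos: [0.4354, 0.212, 0.1359]
orientation: [2.71, 1.587, -0.003]
wrist_force: [1.1, 0.1, -0.0]
width: 0.092
```

Call:
servo_tool:
  dp:
    - [0, 0, 0.03]
    - [0, -0.02, 0.06]
    - [0, -0.055, 0.09]
    - [0, -0.09, 0.1]
    - [0, -0.13, 0.1]
    - [0, -0.17, 0.1]
    - [0, -0.21, 0.1]
    - [0, -0.25, 0.1]
    - [0, -0.29, 0.1]
    - [0, -0.33, 0.1]
  angular:
    - [0, 0, 0]
    - [0, 0, 0]
    - [0, 0, 0]
    - [0, 0, 0]
    - [0, 0, 0]
    - [0, 0, 0]
    - [0, 0, 0]
    - [0, 0, 0]
    - [0, 0, 0]
    - [0, 0, 0]

```text
t: 33.75
tcp_pos: [0.4353, -0.1192, 0.2356]
orientation: [-2.71, -1.588, -0.002]
wrist_force: [0.8, -0.1, 0.6]
width: 0.0918
```

Call:
servo_tool:
  dp:
    - [0, -0.03, 0]
    - [0, -0.06, 0]
    - [0, -0.09, 0]
    - [0, -0.12, 0]
    - [0, -0.15, 0]
    - [0, -0.17, 0]
    - [0, -0.18, 0]
    - [0, -0.18, 0]
    - [0, -0.18, 0]
    - [0, -0.18, 0]
  angular:
    - [0, 0, 0]
    - [0, 0, 0]
    - [0, 0, 0]
    - [0, 0, 0]
    - [0, 0, 0]
    - [0, 0, 0]
    - [0, 0, 0]
    - [0, 0, 0]
    - [0, 0, 0]
    - [0, 0, 0]

```text
t: 34.58
tcp_pos: [0.4359, -0.2962, 0.2348]
orientation: [-2.709, -1.589, -0.001]
wrist_force: [-0.6, -0.3, -0.5]
width: 0.0919
```

```bash
python3 - <<'E'
from s import *
st()
fs={c:grab_frame(c) for c in("top","side")}
t=cv2.resize(fs["top"][140:275,140:480],(800,318));s=cv2.resize(fs["side"][100:300,160:520],(500,278));s=cv2.copyMakeBorder(s,0,0,0,300,0)
cv2.imwrite("pics/end.png",np.vstack([t,s])[:,:,::-1])
T=dict(blue=(.56,.083),green=(.4415,.087),yellow=(.4395,.33),red=(.436,.2135))
for c in fs:
  for k,p in T.items():
    m=mask(c,"cup_"+k,p)
    if m: r=fit([m],CUP,p,.024);print(c,"cup",k,np.round(r.x[:2],4),round(r.fun,3))
    M=mask(c,"saucer_"+k,p)
    if M:
        u=np.maximum(M[1],m[1]) if m else M[1]
        r=fit([(M[0],u)],SAU+[],p,.018,False) if c=="top" else None
        if r is not None:print(c,"saucer",k,np.round(r.x[:2],4),round(r.fun,3))
  for n in("vase_blue","ring_dish_green"):print(c,n,[np.round(d["point"],3) for d in spot_point(c,n)[:1]])
E
```

```text
t 34.58 tcp [ 0.4359 -0.2962  0.2348] yang -29.2 zax [-0.     0.001 -1.   ] F [-0.6 -0.3 -0.5] w 0.0919
top cup blue [0.5581 0.0846] 0.059
top saucer blue [0.559  0.0826] 0.039
top cup green [0.44   0.0883] 0.082
top saucer green [0.4414 0.0879] 0.037
top cup yellow [0.4372 0.3299] 0.046
top saucer yellow [0.4383 0.33  ] 0.062
top cup red [0.4344 0.2152] 0.073
top saucer red [0.4351 0.214 ] 0.045
top vase_blue [array([ 0.569, -0.336,  0.018])]
top ring_dish_green [array([0.559, 0.209, 0.018])]
side cup blue [0.5599 0.0797] 0.041
side cup green [0.4423 0.0852] 0.042
side cup yellow [0.4419 0.3275] 0.148
side cup red [0.4399 0.2152] 0.11
side vase_blue [array([ 0.568, -0.33 ,  0.013])]
side ring_dish_green [array([0.556, 0.205, 0.022])]
```

View pics/end.png

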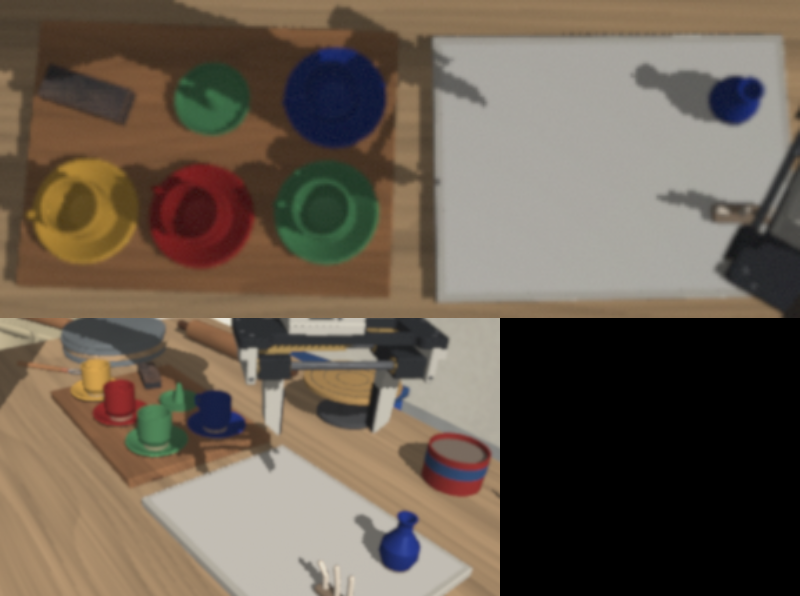

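All four cups stand on their own saucers: blue (335,97), green (325,208), red (200,215) and yellow (80,210). The fits put them within about 2.5 mm of centre. The vase at (735,100) and ring dish at (212,100) haven't moved, and the arm is clear.

```bash
python3 -c "
from plant import *
hand_in()"
```

```text
the job is handed in; nothing more can be done
```

All four cups are standing upright on the saucers of their own glaze, and I handed the job in after about 35 s of the 120 s robot time. I gripped each cup across its body, set it down slowly and released it no more than about a millimetre above the saucer. I saw no sign of a hard contact: the wrist force at each call's end never went above about 7 N.

- **Cups:** in the final top view, each cup is within about 2.5 mm of its saucer's centre, against the 12 mm allowed.
- **Saucers, vase and ring dish:** all sit where they began, within the roughly 4 mm measuring accuracy.
- **Disagreement:** the side-view position fits differed from the top view by up to about 6 mm. They matched the silhouettes poorly for yellow and red. The side picture itself shows every cup upright.
- **Arm:** it was parked well above the kiln shelf, touching nothing.

The hand-in gave no verdict, so the result itself is unconfirmed.

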